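# Hold the dark cap down on the photometer for its zero reading

### The job

Zero the benchtop photometer: pick up its dark cap (the rectangular one with the straight rib, not the round cover), lower it onto the locating pin of the sprung metal seat about a centimetre off its place, and slide it until the hole in its underside drops over the pin and it lies square on the seat, covering the glass port. Then press cap and seat down as far as they go and finish like that, still gripping the cap and holding it down: do not let go. Leave the other things on the bench where they stand.

Things in the scene. Friction and masses are not known exactly. Their poses are not given: they have to be found in the camera images.
- dark_cap: Loose dark grey rectangular plate 100 (its x) x 60 (y) x 16 mm, about 0.2 kg, with a straight grip rib in the middle of its top: 40 mm long (x), 16 mm wide (y), rib top 46 mm above the underside. A low round boss (18 mm across, 4 mm high) on top near the +x end marks the end with the hole below. Origin: centre of the underside; z up.
- cap_hole (a point): Mouth of the blind locating hole in the cap's underside, on the long centre line 32 mm to +x of the cap's centre: 11.5 mm wide, 13 mm deep, mouth chamfered by 1.5 mm. Cannot be seen from above. Axes as the cap's.
- cap_window (a point): Point of the cap's underside, 18 mm to -x of its centre, that must lie over the glass port. Axes as the cap's.
- station: The fixed photometer: flat white housing 260 (x) x 200 (y) mm, top 72 mm high, a strip along its +y edge 82 mm high. In its middle the seat, an aluminium plate 104 (x) x 64 (y) mm, top 82 mm above the bench when unpressed. Origin: on the bench under the seat's middle; x along the seat from port to pin, z up. When seated, the cap's axes match these and its origin is above this one.
- pin_tip (a point): Top of the fixed upright steel locating pin, 88 mm above the bench, 32 mm to +x of the station's origin. Pin 10 mm thick, tip tapered to 7 mm; it stands 6 mm above the unpressed seat and does not go down with it. A cap lying on the pin without having dropped on is about 6 mm too high.
- port (a point): Middle of the round glass measuring port (26 mm, in a dark ring 34 mm across) flush in the seat's top, 18 mm to -x of the station's origin. Moves down with the seat. Axes as the station's.
- seat (a joint): How far the sprung seat is pressed down (m): 0 up, 0.005 fully down at its stop. It starts to move at about 4 N and reaches the stop at about 10 N; the cap's weight alone does not move it.
- round_cover: Bystander: a round dark grey cover, 72 mm across, 36 mm high, with a small knob; lies where the cap could lie. Origin: centre of the underside.
- cell_case: Bystander: a blue square case 60 x 60 x 22 mm. Origin: centre of the underside.
- beaker: Bystander: a glass beaker 64 mm across, 75 mm high. Origin: centre of the underside.
- wash_bottle: Bystander: a white plastic bottle 60 mm across, 130 mm high. Origin: centre of the underside.
- flask0: Bystander: one of three stoppered amber glass flasks with a long neck, 58 mm across, 148 mm high, in a row on the right side of the bench. Origin: centre of the underside.
- flask1: Bystander: one of three stoppered amber glass flasks with a long neck, 58 mm across, 148 mm high, in a row on the right side of the bench. Origin: centre of the underside.
- flask2: Bystander: one of three stoppered amber glass flasks with a long neck, 58 mm across, 148 mm high, in a row on the right side of the bench. Origin: centre of the underside.
There are look-alikes about, which are no part of the job. What is shaped like the dark_cap but blue is not meant.

How it is judged:
On the way, in this order (a step that is already met when the one before it is completed fails the run):
1. the dark cap is lifted clear of the bench in the gripper (height (world z) of dark_cap above 0.03 m and contact force between the fingers and dark_cap above 1.5 N), for 0.1 s.
2. the held cap lies on the pin or seat with its hole still beside the pin (contact force between dark_cap and station above 0.5 N and horizontal distance between cap_hole and pin_tip between 0.004 and 0.04 m and contact force between the fingers and dark_cap above 1.5 N), for 0.05 s.
3. the cap has dropped over the pin and lies flat on the seat, over the port (horizontal distance between cap_hole and pin_tip below 0.003 m and horizontal distance between cap_window and port below 0.008 m and z of cap_hole in the frame of port below 0.002 m and angle between dark_cap's own z axis and vertical below 0.08 rad), for 0.1 s.
At the end, for the whole second after the job is handed in: The cap's hole is on the pin (within 3 mm), its underside is on the seat (within 2 mm) and level (within 0.08 rad), its window point is within 8 mm of the port's middle, the seat is held down by more than 3.8 of its 5 mm, and the gripper's fingers still hold the cap (over 1.5 N), at rest (all of step 3 and contact force between the fingers and dark_cap above 1.5 N and value of joint seat above 0.0038 m and linear speed of dark_cap below 0.02 m/s); the arm keeps its last pose, push and grip.
It fails at once if a bystander is shifted by more than 30 mm or tipped over (distance of any of round_cover, flask0, flask1, flask2, cell_case, beaker, wash_bottle from where it was at the start of the episode above 0.03 m or angle between any of round_cover, flask0, flask1, flask2, cell_case, beaker, wash_bottle's own z axis and vertical above 0.5 rad).
It also fails if it takes over 45 s, if anything falls off the work surface, if the arm or the gripper's body presses on something with over 40 N, if the wrist force passes 120 N, or if a joint passes its speed limit or range.

### The arm

A 7-joint arm with a two-finger parallel gripper is mounted at the origin on the work surface. World frame = base frame: x ahead of the robot, y to its left, z up, the work surface at z = 0. Lengths are in m, angles in rad, forces in N, time in s.
With the tool pointing down it reaches from about 0.425 to 0.925 m from the base axis. Payload 6.8 kg.
Tool frame: the origin (TCP) lies at the very end of the fingers, on their centre line; the grasp point (between the pads) lies 19 mm behind it; z points along the fingers, y is the line along which they close (so a half turn about z gives the same grasp; the last joint's range is limited). The gripper opens to 85 mm and grips with 20 to 120 N. Pads are 22 mm wide; open, the fingers measure 114 mm over their backs; the gripper's body (76 mm by 85 mm) begins 54 mm behind the grasp point. The pads swing forward as they close: fully open they stand 13 mm farther back than shut.
Start: joints at [1.03, 0.477, 0.022, 1.555, -0.011, 1.109, -0.083], TCP at [0.283, -0.613, 0.231] pointing down, gripper open.
Joint ranges: [-2.96, 2.96], [-0.34, 2.1], [-1.41, 1.46], [0.24, 2.44], [-1.37, 4.51], [0.17, 1.92], [-2.96, 2.96]. Speed limits (rad/s): [2.39, 2.39, 3.14, 3.14, 3.14, 3.14, 3.14].

### API

Orientations are given as a unit quaternion [w, x, y, z].
In Python, from station import bot gives the robot as it stands. The module is installed in compiled form; this text tells all that it offers.
- The arm moves only by the shell command python3 -m jog 'ROWS' [OPENING] [FORCE]. ROWS is JSON, a list of rows, each a list of 4 numbers: the shift along the tool's x, y, z in cm, then the turn about the tool's z in rad. In form: [[x, y, z, spin], ...]. A call has 1 to 20 rows; each row is the pose to reach, as a shift and turn from the pose commanded when the call began, along the tool's axes at that moment; what a row does not reach only later rows make up. A row lasts 1/12 s, in which the tool goes at most 41.7 mm and 7.16 degrees, less where a joint would pass 70% of its speed; a pose out of reach is approached as far as the arm can. A call with a gripper value outside its range is refused whole. OPENING is the closure, from -1 (fully open) to 1 (shut), set as the call begins (- or left out, the last holds). The fingers move at their own pace and stop on an object; FORCE is the grip in N (left out, the last holds). Time passes only in rows, so rows that repeat a pose let the fingers close. It gives the time, the measured TCP pose, the force, the opening and the grip force at its end, in the units of the state.
- bot.get_obs(): the state, without advancing time (a new reading comes with each control period).
- bot.read_camera(name): name is "scene" or "top" or "wrist"; returns a dict with "pixels" (384x512x3 uint8, red, green, blue), "depth" (384x512 float32, m along the optical axis (not along the pixel's ray), 0 where there is no reading), "fovy" (degrees; the focal length in pixels is half the picture's height over the tangent of half this angle, whatever the lens; pixels are square), "cx", "cy" (the principal point, pixels), "distortion" ([k1, k2, p1, p2, k3] as OpenCV has them; the pictures are not rectified), "pose" (4x4, takes a point from camera to world coordinates). Camera axes: x right, y down, z forward; pixel columns grow to the right and rows downward; lengths in m; the calibration is good to about 2 mm. A picture is of the moment at which its call begins.
- bot.hand_in(): hands the job in; it is judged then, once.
The state is a dict: "t": time; "q": joint angles; "joint_vel": joint speeds; "joint_torque": joint torques, N m; "eef_pos": TCP position; "tool_rot": TCP orientation; "contact_force": force on the tool from outside, world axes, zero at the start; "torque": the same for the moment, N m; "gripper_width": opening from 0.0 (shut) to 1.0 (fully open); "grasp_force": force on a finger pad.
Only numpy, scipy, OpenCV 4.12 (cv2) and the standard library are available. Lean on these libraries where they do the work, as an engineer would, in place of code of your own. Each camera call takes 0.05 s, during which the arm holds its last target. There are 200 camera calls.

## Working session

There is one attempt and no reset: what is moved stays moved. The work goes in short steps, Python scripts to look and compute and a shell command to move; the robot and the scene stay as the last step left them, time stands still between calls to the robot, and variables do not carry over. Pictures are saved under pics/ and viewed, at most 10 in all, crops included, and the job is handed in when it is done.

```bash
mkdir -p pics; cat > h.py <<'E'
import numpy as np, cv2, pickle
from station import bot
def snap(name,tag):
    c=bot.read_camera(name); pickle.dump(c,open(f'pics/{tag}.pkl','wb'))
    cv2.imwrite(f'pics/{tag}.png',cv2.cvtColor(c['pixels'],cv2.COLOR_RGB2BGR)); return c
def load(tag): return pickle.load(open(f'pics/{tag}.pkl','rb'))
def K(c):
    f=192/np.tan(np.radians(c['fovy'])/2); return np.array([[f,0,c['cx']],[0,f,c['cy']],[0,0,1.]])
def ray(c,uv):
    p=cv2.undistortPoints(np.array(uv,float).reshape(-1,1,2),K(c),np.array(c['distortion'])).reshape(-1,2)
    return np.c_[p,np.ones(len(p))]
def at_z(c,uv,z):
    T=np.array(c['pose']); d=ray(c,uv)@T[:3,:3].T; o=T[:3,3]
    return o+d*((z-o[2])/d[:,2])[:,None]
def by_depth(c,uv):
    T=np.array(c['pose']); r=ray(c,uv)
    z=np.array([np.median(c['depth'][int(v)-1:int(v)+2,int(u)-1:int(u)+2]) for u,v in uv])
    return (r*z[:,None])@T[:3,:3].T+T[:3,3]
def crop(c,x0,y0,x1,y1,s,fn):
    im=cv2.cvtColor(c['pixels'],cv2.COLOR_RGB2BGR)[y0:y1,x0:x1]
    cv2.imwrite(f'pics/{fn}.png',cv2.resize(im,None,fx=s,fy=s,interpolation=cv2.INTER_CUBIC))
E
python3 - <<'E'
from h import *
for n in ('top','scene'):
    c=snap(n,n+'0'); print(n,c['fovy'],c['cx'],c['cy'],c['distortion'],np.round(c['pose'],3).tolist())
print(bot.get_obs())
E
```

```text
top 44.18070076023887 254.86646331097296 191.62474251271178 [-0.19525521  0.          0.          0.          0.        ] [[-0.028, -0.985, 0.169, 0.382], [-1.0, 0.03, 0.009, -0.112], [-0.014, -0.168, -0.986, 1.437], [0.0, 0.0, 0.0, 1.0]]
scene 44.233619937683585 247.32160265885506 178.43651735202116 [-0.16780477  0.          0.          0.          0.        ] [[-0.346, 0.776, -0.527, 1.284], [0.938, 0.292, -0.185, 0.158], [0.011, -0.559, -0.829, 1.17], [0.0, 0.0, 0.0, 1.0]]
{'t': 0.1, 'q': array([ 1.02993603,  0.47771599,  0.02235701,  1.55634081, -0.01148739,
        1.10928187, -0.08311022]), 'joint_vel': array([ 1.18586495e-03, -5.92129062e-04,  1.64090890e-04, -2.14643115e-03,
        1.27924856e-03, -8.91024832e-04,  5.25224633e-05]), 'joint_torque': array([ 5.02048148e-03, -5.97758925e+01,  1.61406610e+00, -2.81952059e+01,
        1.28514622e-02,  5.04953787e-03,  2.23697958e-05]), 'eef_pos': array([ 0.28284069, -0.61230829,  0.23042915]), 'tool_rot': array([-7.72686048e-04,  9.76680393e-01,  2.14696894e-01, -2.38993478e-04]), 'contact_force': array([ 1.01072815, -0.48974913,  0.75119187]), 'torque': array([-0.01521722,  0.03918198, -0.00946835]), 'grasp_force': 0.0, 'gripper_width': 0.9998346429709777}
```

View pics/top0.png

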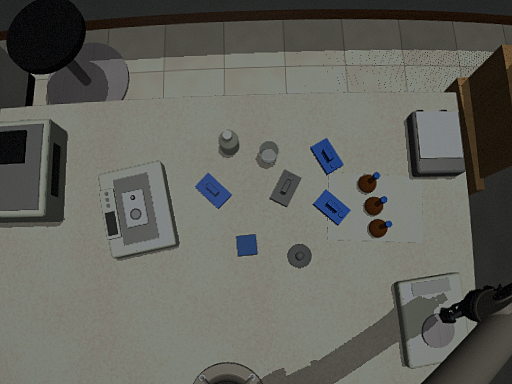

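View pics/scene0.png

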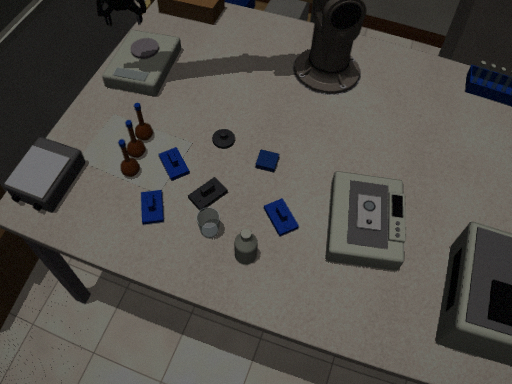

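Top view: the dark cap candidates are the grey rectangular plate (286,188), blue plates (213,191), (326,156), (332,207), and the round cover (300,256). By the description it is the grey plate at (286,188). The station seat is near (135,208), with the port at (136,214) and the pin at (133,198).

```bash
python3 - <<'E'
from h import *
c=load('top0')
im=cv2.cvtColor(c['pixels'],cv2.COLOR_RGB2BGR)
a=cv2.resize(im[160:220,255:315],None,fx=6.6,fy=6.6,interpolation=cv2.INTER_CUBIC)
b=cv2.resize(im[178:238,105:165],None,fx=6.6,fy=6.6,interpolation=cv2.INTER_CUBIC)
cv2.imwrite('pics/crop1.png',np.clip(np.hstack([a,b])*1.5,0,255).astype(np.uint8))
E
```

```text
(no output)
```

View pics/crop1.png

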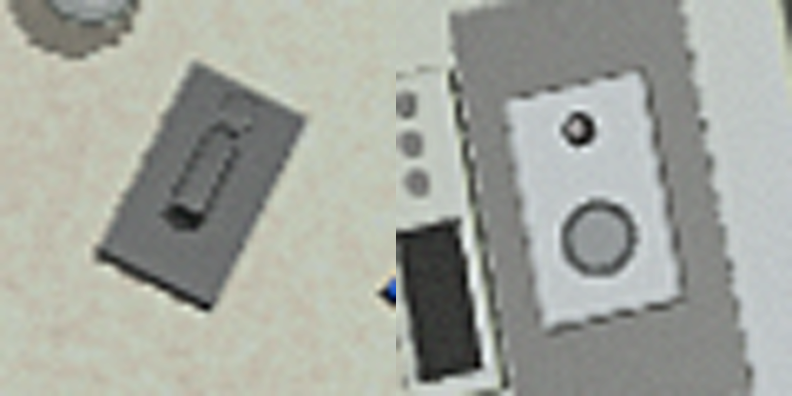

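The left crop confirms the choice: grey rectangle, straight rib at about (201,175), and a faint boss at the upper right near (235,110). The right crop shows the pin at (578,128) and the port at (600,238) on the seat.

```bash
python3 - <<'E'
from h import *
c=load('top0')
A=lambda p:[(255+x/6.6,160+y/6.6) for x,y in p]
B=lambda p:[(105+(x-396)/6.6,178+y/6.6) for x,y in p]
r=np.round
k=at_z(c,A([(192,62),(307,120),(213,302),(98,248)]),.016);print('cap',r(k,4).tolist(),r(k.mean(0),4),[r(np.linalg.norm(k[i]-k[i-1]),4) for i in range(4)])
ax=(k[0]+k[1]-k[2]-k[3]);print('yaw up',np.arctan2(ax[1],ax[0]))
print('boss',at_z(c,A([(235,108)]),.02), 'rib',at_z(c,A([(205,165)]),.046))
s=at_z(c,B([(507,100),(640,72),(682,300),(548,328)]),.082);print('seat',r(s.mean(0),4),[r(np.linalg.norm(s[i]-s[i-1]),4) for i in range(4)])
ax=(s[0]+s[1]-s[2]-s[3]);print('yaw',np.arctan2(ax[1],ax[0]))
p=at_z(c,B([(578,128)]),.088)[0];q=at_z(c,B([(600,238)]),.082)[0];d=p-q
print('pin',p,'port',q,np.hypot(*d[:2]),np.arctan2(d[1],d[0]))
print('depth', by_depth(c,A([(230,150),(205,165)])+B([(540,200),(600,238)])).round(4).tolist())
print('obst',by_depth(c,[(228,138),(268,150),(300,256),(247,245),(332,207),(326,156),(377,228),(370,182),(213,191),(388,221),(377,176)]).round(3).tolist())
from scipy.spatial.transform import Rotation as R
o=bot.get_obs();print(R.from_quat(o['tool_rot'],scalar_first=True).as_matrix().round(4))
E
```

```text
cap [[0.692, -0.1911, 0.016], [0.6629, -0.2435, 0.016], [0.579, -0.1964, 0.016], [0.6057, -0.1444, 0.016]] [ 0.6349 -0.1939  0.016 ] [np.float64(0.0981), np.float64(0.0599), np.float64(0.0962), np.float64(0.0585)]
yaw up -0.503666340908911
boss [[ 0.66873954 -0.20998136  0.02      ]] rib [[ 0.63755856 -0.19349564  0.046     ]]
seat [0.5755 0.2535 0.082 ] [np.float64(0.1051), np.float64(0.0622), np.float64(0.1048), np.float64(0.0619)]
yaw 0.1938567731253328
pin [0.60687838 0.25948125 0.088     ] port [0.55807933 0.25041882 0.082     ] 0.04963340887673386 0.18361741281104044
depth [[0.6445, -0.2052, 0.0442], [0.6376, -0.1935, 0.0459], [0.5758, 0.278, 0.0825], [0.5581, 0.2505, 0.0817]]
obst [[0.766, -0.027, 0.123], [0.758, -0.144, 0.003], [0.426, -0.228, 0.031], [0.464, -0.071, 0.019], [0.567, -0.328, 0.043], [0.727, -0.321, 0.031], [0.499, -0.458, 0.052], [0.634, -0.441, 0.074], [0.626, 0.026, 0.044], [0.509, -0.468, 0.144], [0.638, -0.446, 0.144]]
[[ 9.078e-01  4.194e-01 -8.000e-04]
 [ 4.194e-01 -9.078e-01  1.400e-03]
 [-1.000e-04 -1.600e-03 -1.000e+00]]
```

```bash
python3 -m jog '[[3,-1.4,0,0.06],[6,-2.8,0,0.12],[9.3,-4.3,0,0.18],[12.5,-5.8,0,0.24],[15.5,-7.2,0,0.3],[18.6,-8.7,0,0.36],[21.7,-10.1,0,0.42],[24.8,-11.6,0,0.48],[28,-13.1,0,0.54],[31,-14.5,0,0.6],[34,-16,0,0.66],[37.2,-17.4,0,0.72],[40.3,-18.9,0,0.78],[43.4,-20.3,0,0.84],[46.5,-21.8,0,0.9],[49.6,-23.2,0,0.937],[49.6,-23.2,0,0.937],[49.6,-23.2,0,0.937],[49.6,-23.2,0,0.937]]' -1 40
python3 - <<'E'
from h import *
c=snap('wrist','w1'); print(c['fovy'],np.round(c['pose'],3).tolist())
E
```

```text
t: 1.68
eef_pos: [0.6355, -0.1946, 0.2307]
tool_rot: [0.0, 0.968, -0.249, -0.001]
contact_force: [-0.4, -0.2, 0.7]
gripper_width: 0.996
grasp_force: 0.0
60.76911052193002 [[-0.483, -0.831, -0.275, 0.707], [-0.875, 0.459, 0.15, -0.234], [0.001, 0.314, -0.95, 0.373], [0.0, 0.0, 0.0, 1.0]]
```

View pics/w1.png

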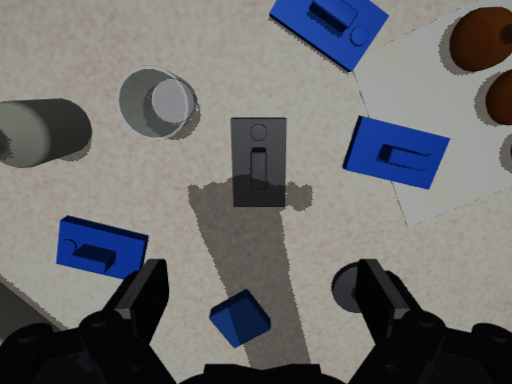

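The wrist view shows the boss at (259,132), so the +x end is the far one as assumed. The cap's corners are near (231,118) to (286,207) and its rib is at (259,170).

```bash
python3 - <<'E'
from h import *
c=load('w1')
k=at_z(c,[(231.5,119),(285.5,118.5),(286,206.5),(232.5,207)],.016);print(k.round(4).tolist(),k.mean(0).round(4),[np.linalg.norm(k[i]-k[i-1]).round(4) for i in range(4)])
ax=k[0]+k[1]-k[2]-k[3];print(np.arctan2(ax[1],ax[0]))
b=at_z(c,[(259,132)],.02)[0];print('boss',b,b[:2]-.032*np.array([np.cos(-.504),np.sin(-.504)]))
# rib top by depth
T=np.array(c['pose']);g=[(u,v) for u in range(225,295) for v in range(112,215)]
r=ray(c,g);z=np.array([c['depth'][v,u] for u,v in g]);P=(r*z[:,None])@T[:3,:3].T+T[:3,3]
for lo,hi in((.041,.051),(.011,.019)):
    m=(P[:,2]>lo)&(P[:,2]<hi);Q=P[m][:,:2].astype(np.float32);print(m.sum(),P[m].mean(0),cv2.minAreaRect(Q*1000))
E
```

```text
[[0.6956, -0.1913, 0.016], [0.6683, -0.2418, 0.016], [0.5798, -0.1962, 0.016], [0.6092, -0.1416, 0.016]] [ 0.6382 -0.1928  0.016 ] [np.float64(0.0996), np.float64(0.0574), np.float64(0.0996), np.float64(0.062)]
-0.4988568093202193
boss [ 0.66992679 -0.21054855  0.02      ] [ 0.64190574 -0.19509473]
570 [ 0.63992647 -0.1928091   0.04516759] ((639.59423828125, -192.1996612548828), (15.297625541687012, 39.09239959716797), 61.2833137512207)
4008 [ 0.64083945 -0.19336126  0.01535876] ((638.833740234375, -192.21124267578125), (59.99473571777344, 100.20620727539062), 61.35194778442383)
```

```bash
python3 -m jog '[[0.1,-0.2,3,0],[0.2,-0.3,6,0],[0.2,-0.3,9,0],[0.2,-0.3,12,0],[0.2,-0.3,15,0],[0.2,-0.3,18,0],[0.2,-0.3,20,0],[0.2,-0.3,20.7,0],[0.2,-0.3,21,0],[0.2,-0.3,21,0],[0.2,-0.3,21,0]]' -1 60
python3 -m jog '[[0,0,0,0],[0,0,0,0],[0,0,0,0],[0,0,0,0],[0,0,0,0],[0,0,0,0],[0,0,0,0],[0,0,0,0],[0,0,0,0],[0,0,0,0],[0,0,0,0],[0,0,0,0]]' 1 60
```

```text
t: 2.65
eef_pos: [0.6402, -0.1934, 0.0229]
tool_rot: [0.0, 0.968, -0.25, 0.001]
contact_force: [0.6, 0.8, 0.1]
gripper_width: 1.007
grasp_force: 0.0
t: 3.65
eef_pos: [0.6395, -0.1926, 0.0216]
tool_rot: [0.0, 0.968, -0.249, 0.0]
contact_force: [-2.0, -1.0, 5.9]
gripper_width: 0.175
grasp_force: 59.3
```

```bash
python3 -m jog '[[0,0,-1,0],[0,0,-2.5,0],[0,0,-5,0],[0,0,-8,0],[0,0,-11,0],[0,0,-14,0],[0,0,-17,0],[0,0,-19,0],[0,0,-20,0],[0,0,-20,0],[0,0,-20,0]]' 1 60
python3 -m jog '[[-1.5,-1.2,0,-0.03],[-4,-3.1,0,-0.07],[-6.5,-5.1,0,-0.12],[-9,-7,0,-0.17],[-11.5,-9,0,-0.22],[-14,-10.9,0,-0.27],[-16.5,-12.9,0,-0.32],[-19,-14.8,0,-0.37],[-21.5,-16.8,0,-0.42],[-24,-18.7,0,-0.47],[-26.5,-20.6,0,-0.52],[-29,-22.6,0,-0.57],[-31.5,-24.5,0,-0.62],[-34,-26.5,0,-0.66],[-35.5,-27.7,0,-0.68],[-36.4,-28.4,0,-0.693],[-36.4,-28.4,0,-0.693],[-36.4,-28.4,0,-0.693],[-36.4,-28.4,0,-0.693]]' 1 60
python3 - <<'E'
from h import *
c=snap('wrist','w2'); o=bot.get_obs();print(o['eef_pos'],o['grasp_force'])
E
```

```text
t: 4.57
eef_pos: [0.6389, -0.1923, 0.2211]
tool_rot: [-0.0, 0.968, -0.249, -0.0]
contact_force: [0.4, 0.5, -2.9]
gripper_width: 0.172
grasp_force: 58.7
t: 6.15
eef_pos: [0.4583, 0.2299, 0.2205]
tool_rot: [0.001, 0.996, 0.093, -0.001]
contact_force: [0.1, -1.0, -2.2]
gripper_width: 0.176
grasp_force: 58.7
[0.45851796 0.22990664 0.2207555 ] 58.734580278396606
```

View pics/w2.png

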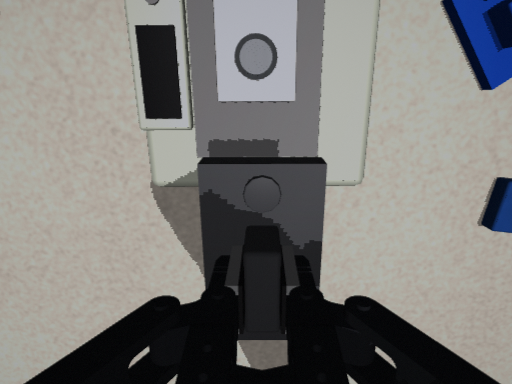

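The view shows the cap held square with its boss at (262,193) and the port at (256,57). The pin is just above the frame, so I move forward a little to see it.

```bash
python3 -m jog '[[1.5,0,0,0],[3,0,0,0],[4.5,0,0,0],[4.5,0,0,0],[4.5,0,0,0],[4.5,0,0,0]]' 1 60
python3 - <<'E'
from h import *
c=snap('wrist','w3'); crop(c,180,10,340,220,2.8,'w3c')
E
```

```text
t: 6.7
eef_pos: [0.5017, 0.2393, 0.2209]
tool_rot: [0.0, 0.996, 0.093, -0.001]
contact_force: [0.0, -0.4, -2.6]
gripper_width: 0.176
grasp_force: 58.7
```

View pics/w3c.png

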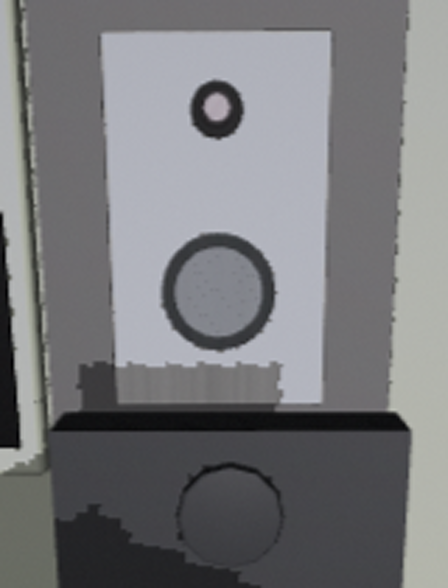

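The crop shows the pin tip at (217,106), the port at (218,292), the cap's boss at (231,515), and the cap's front top corners at (50,430) and (411,430).

```bash
python3 - <<'E'
from h import *
from scipy.spatial.transform import Rotation as R
c=load('w3'); X=lambda p:[(180+x/2.8-.3,10+y/2.8-.3) for x,y in p]
o=bot.get_obs();t=o['eef_pos'];M=R.from_quat(o['tool_rot'],scalar_first=True).as_matrix();print(t,M.round(4).tolist())
pin=at_z(c,X([(217,106)]),.088)[0];port=at_z(c,X([(218,292)]),.082)[0];d=pin-port
print('pin',pin,'port',port,np.hypot(*d[:2]),'yaw',np.arctan2(d[1],d[0]))
s=at_z(c,X([(102,33),(331,31),(322,403),(117,403)]),.082);print(s.mean(0),[np.linalg.norm(s[i]-s[i-1]).round(4) for i in range(4)]);a=s[0]+s[1]-s[2]-s[3];print('yaw seat',np.arctan2(a[1],a[0]))
e=s[0]-s[1]+s[3]-s[2];print('y-axis yaw',np.arctan2(e[1],e[0])-np.pi/2)
print('depth',by_depth(c,X([(231,515),(100,470),(150,180)])).round(4))
zc=t[2]-.0216
b=at_z(c,X([(230.5,515)]),zc+.020)[0];f=at_z(c,X([(50,430),(411,430)]),zc+.016)
g=f[0]-f[1];print('boss',b,'front',f.mean(0),np.linalg.norm(g),'cap yaw',np.arctan2(g[1],g[0])-np.pi/2,'tool yaw',np.arctan2(M[1,0],M[0,0]))
print('boss in tool',M.T@(b-t),'front',M.T@(f.mean(0)-t))
D=pin-b;print('pin-boss in tool mm',M.T@D*1000)
E
```

```text
[0.50141285 0.23962613 0.22104537] [[0.9824, 0.1868, -0.0008], [0.1868, -0.9824, -0.0007], [-0.001, 0.0005, -1.0]]
pin [0.61056352 0.26249777 0.088     ] port [0.56137483 0.25319899 0.082     ] 0.05005991014260529 yaw 0.18683819321854228
[0.57902927 0.25643148 0.082     ] [np.float64(0.1024), np.float64(0.0628), np.float64(0.1029), np.float64(0.0634)]
yaw seat 0.191251489024391
y-axis yaw 0.19058852909271007
depth [[0.5367 0.245  0.2189]
 [0.539  0.2677 0.2145]
 [0.5885 0.2781 0.0818]]
boss [0.53681351 0.24508616 0.21944537] front [0.54993188 0.24754769 0.21544537] 0.0591692441843118 cap yaw 0.1863429650893358 tool yaw 0.18791984971776404
boss in tool [0.03579896 0.00124871 0.00156631] front [0.04915006 0.00127922 0.00555353]
pin-boss in tool mm [ 75.83036355  -3.39356558 131.37105359]
```

```bash
python3 -m jog '[[2,-0.1,0,0],[4.5,-0.2,0,0],[7,-0.3,0,0],[8.5,-0.35,0,0],[9,-0.35,0,0],[9,-0.35,2,0],[9,-0.35,4.5,0],[9,-0.35,7,0],[9,-0.35,9,0],[9,-0.35,10,0],[9,-0.35,10.3,0],[9,-0.35,10.3,0],[9,-0.35,10.3,0]]' 1 60
python3 -m jog '[[0,0,0.2,0],[0,0,0.4,0],[0,0,0.6,0],[0,0,0.7,0],[0,0,0.7,0],[0,0,0.7,0]]' 1 60
```

```text
t: 7.83
eef_pos: [0.5902, 0.2612, 0.1196]
tool_rot: [-0.0, 0.996, 0.094, 0.001]
contact_force: [-0.1, 0.0, -1.8]
gripper_width: 0.175
grasp_force: 58.8
t: 8.33
eef_pos: [0.5897, 0.2608, 0.1113]
tool_rot: [-0.0, 0.996, 0.094, -0.0]
contact_force: [-0.2, 0.4, -2.7]
gripper_width: 0.172
grasp_force: 58.8
```

```bash
python3 -m jog '[[0,0,0.1,0],[0,0,0.2,0],[0,0,0.25,0],[0,0,0.25,0],[0,0,0.25,0]]' 1 60
```

```text
t: 8.75
eef_pos: [0.5899, 0.2609, 0.1095]
tool_rot: [-0.0, 0.996, 0.094, 0.0]
contact_force: [-2.7, -0.5, 5.9]
gripper_width: 0.173
grasp_force: 59.8
```

```bash
python3 -m jog '[[-0.1,0,0,0],[-0.2,0,0,0],[-0.3,0,0,0],[-0.4,0,0,0],[-0.5,0,0,0],[-0.6,0,0,0],[-0.6,0,0,0]]' 1 60
python3 -m jog '[[-0.1,0,0,0],[-0.2,0,0,0],[-0.2,0,0,0]]' 1 60
python3 -m jog '[[-0.1,0,0,0],[-0.1,0,0,0]]' 1 60
python3 -m jog '[[-0.1,0,0,0],[-0.1,0,0,0]]' 1 60
```

```text
t: 9.33
eef_pos: [0.5843, 0.26, 0.1093]
tool_rot: [-0.0, 0.996, 0.094, 0.001]
contact_force: [3.1, 0.1, 4.1]
gripper_width: 0.175
grasp_force: 59.5
t: 9.58
eef_pos: [0.58, 0.2587, 0.1078]
tool_rot: [0.001, 0.996, 0.094, -0.002]
contact_force: [-0.9, -0.6, -3.3]
gripper_width: 0.169
grasp_force: 58.9
t: 9.75
eef_pos: [0.5789, 0.2584, 0.1073]
tool_rot: [0.001, 0.996, 0.094, -0.002]
contact_force: [0.2, -0.8, -1.6]
gripper_width: 0.174
grasp_force: 58.9
t: 9.92
eef_pos: [0.5788, 0.2585, 0.108]
tool_rot: [0.0, 0.996, 0.094, -0.001]
contact_force: [-0.3, -1.0, -3.1]
gripper_width: 0.174
grasp_force: 58.9
```

The load vanished with the hole over the pin, so I now lower gently.

```bash
python3 -m jog '[[0,0,0.1,0],[0,0,0.2,0],[0,0,0.3,0],[0,0,0.3,0],[0,0,0.3,0]]' 1 60
python3 -m jog '[[0,0,0.1,0],[0,0,0.2,0],[0,0,0.2,0],[0,0,0.2,0]]' 1 60
```

```text
t: 10.33
eef_pos: [0.5798, 0.2588, 0.1056]
tool_rot: [0.0, 0.996, 0.094, -0.0]
contact_force: [-0.4, -1.5, -2.4]
gripper_width: 0.175
grasp_force: 58.9
t: 10.67
eef_pos: [0.58, 0.2588, 0.1037]
tool_rot: [0.0, 0.996, 0.094, 0.0]
contact_force: [-0.2, -0.5, -2.0]
gripper_width: 0.176
grasp_force: 58.7
```

```bash
python3 -m jog '[[0,0,0.1,0],[0,0,0.15,0],[0,0,0.15,0],[0,0,0.15,0]]' 1 60
python3 -m jog '[[0,0,0.1,0],[0,0,0.2,0],[0,0,0.3,0],[0,0,0.3,0],[0,0,0.3,0]]' 1 60
```

```text
t: 11.0
eef_pos: [0.58, 0.2588, 0.1026]
tool_rot: [0.0, 0.996, 0.094, 0.0]
contact_force: [-1.2, -1.5, 2.9]
gripper_width: 0.178
grasp_force: 59.4
t: 11.42
eef_pos: [0.58, 0.2588, 0.0996]
tool_rot: [0.0, 0.996, 0.094, 0.0]
contact_force: [-2.2, -3.0, 4.6]
gripper_width: 0.177
grasp_force: 59.8
```

```bash
python3 -m jog '[[0,0,0.1,0],[0,0,0.2,0],[0,0,0.3,0],[0,0,0.3,0],[0,0,0.3,0]]' 1 60
python3 -m jog '[[0,0,0.1,0],[0,0,0.1,0],[0,0,0.1,0],[0,0,0.1,0]]' 1 60
```

```text
t: 11.83
eef_pos: [0.5801, 0.2588, 0.0985]
tool_rot: [0.0, 0.996, 0.094, 0.0]
contact_force: [-7.6, -5.7, 19.1]
gripper_width: 0.172
grasp_force: 61.9
t: 12.17
eef_pos: [0.5801, 0.2588, 0.0985]
tool_rot: [0.0, 0.996, 0.094, 0.0]
contact_force: [-9.4, -6.6, 25.6]
gripper_width: 0.172
grasp_force: 62.8
```

```bash
python3 - <<'E'
from h import *
c=snap('wrist','w4'); print(bot.get_obs()['eef_pos'])
T=np.array(c['pose']);P=by_depth(c,[(230,168),(295,168),(220,225),(305,225),(262,193)]);print(P.round(4).tolist())
E
```

```text
[0.58011072 0.25887218 0.09848362]
[[0.6232, 0.2812, 0.0922], [0.6288, 0.2516, 0.0922], [0.594, 0.2816, 0.0923], [0.6019, 0.2406, 0.0924], [0.6152, 0.2646, 0.096]]
```

View pics/w4.png

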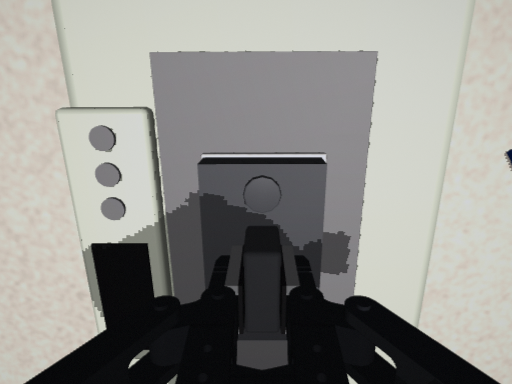

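The cap (front edge at row 162, boss at (262,193)) lies square on the seat, with the seat's rim showing evenly. Its top is level at about 0.0923 m, so the underside is at about 0.077 m, fully pressed. I hand it in.

```bash
python3 -c "
from station import bot
print(bot.hand_in())"
```

```text
the job is handed in; nothing more can be done
None
```

I handed the job in with the dark cap dropped over the pin, lying level and square on the seat, the seat pressed to its stop, and the gripper still holding the cap down; the hand-in gave no verdict.

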